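# Clip and park the clay cutter's carriage

### The job

Take the orange C-clip by its fin and press it straight down over the bare steel guide rod of the clay-cutting rig, behind the red cutter carriage, until it snaps on and its feet stand on the bed. Then slide the clip along the rod so that it pushes the carriage gently all the way home against the far blue end block, and leave the clip on the rod right up against the carriage, let go. Feel your way: never force the clip against the rig (30 N is too much), do not push the carriage or bump the rig with the gripper itself, and leave everything else on the bench where it is.

Things in the scene. Friction and masses are not known exactly. Their poses are not given: they have to be found in the camera images.
- clip_fin (a point): Centre of the upright fin (handle) of the loose orange C-clip (80 g), which stands on its two feet, gap down; 52 mm above the feet. z up, y along the rod once fitted, x across it. Fin 12 mm thick (x; grip it so), 24 mm long (y), 30 to 72 mm above the feet. Bridge below it 40 (x) by 26 (y) mm, 21 to 30 mm up. With the clip touching the carriage face this point is 13 mm from the face.
- clip_gap (a point): Middle of the same clip's gap, level with the feet; axes as the fin's. Two jaws, 26 mm long in y, outer faces 20 mm either side; bore 11 mm wide; feet begin 11 mm either side. Round lips (radius 2 mm), centred 8 mm up, narrow the gap to 6.8 mm. Jaws spring outwards only, 2 mm, 4 N per mm. Within about 1.5 mm of the rod's middle a push of 6 to 18 N snaps it on; further off it jams on top of the rod.
- rig: Clay-cutting rig bolted to the bench: aluminium bed 130 (x) by 340 (y) mm, 12 mm thick, origin under its middle, z up, y along its guide rod. Blue end blocks 70 (x) by 22 (y) mm, 30 mm above the bed, at y = -151 and +151 mm. Bare rod lies between y = -140 mm and the carriage; the bed beside it is flat and clear. Fitted, the clip's feet stand on the bed and it slides easily.
- bed_mid (a point): Middle of the bed's top face, axes as the rig's. The bright steel rod, 10 mm thick, runs along y, axis 14 mm above the bed. It is clamped in cross slots of the end blocks and may stand up to 11 mm either side of the bed's middle line (x = -11 to +11 mm). That offset is not measured: see it or feel it, e.g. with the side of the held clip. The rod does not yield.
- carriage (a joint): Position (m) of the red cutter carriage along the rod towards the rig's +y: 0 to 0.06; at 0.06 it is home against the +y end block (hard stop). It starts between 0 and 0.03, stays where it is left and takes about 3 N to slide.
- carriage_face (a point): Middle of the carriage's flat face that looks to the rig's -y, 14 mm above the bed; axes as the rig's. It lies at rig y = 30 mm plus the carriage's position. Carriage 85 (x) by 50 (y) mm, top 26 mm above the bed, with a knob to 34 mm high 37 mm behind the face and a cutting wheel on an arm beyond its +x side.
- beaker_c (a point): Bystander: centre of a terracotta beaker, 68 mm wide, 75 mm high.
- glaze_c (a point): Bystander: centre of a blue glaze jar with white cap, 60 mm wide, 85 mm high.
- rib_c (a point): Bystander: centre of a wooden throwing rib, 50 x 90 x 8 mm, lying flat.
- bush_c (a point): Bystander: centre of a brass ring, 40 mm wide, 14 mm high.
- brush_grip (a point): Bystander: handle of a brush lying on the bench, along the point's x.
- bowl_c (a point): Bystander: middle of a white bowl, 110 mm wide, 50 mm high.
- mallet_grip (a point): Bystander: handle of a hammer lying on the bench, along the point's x.
Not all that is in view belongs to the job. There is more than one size of the part that bears clip_fin; the job needs the middle-sized.

How it is judged:
On the way, in this order (a step that is already met when the one before it is completed fails the run):
1. the clip is snapped over the rod, feet on the bed, with the carriage not yet home (x of clip_fin in the frame of rig between -0.013 and 0.013 m and y of clip_fin in the frame of rig above -0.13 m and z of clip_fin in the frame of rig below 0.0665 m and angle between clip_fin's own z axis and vertical below 0.08 rad and angle between the y axis of clip_fin and the y axis of rig, either way round below 0.12 rad and value of joint carriage below 0.05 m), for 0.2 s.
2. the carriage is home with the clip on the rod up against it (x of clip_fin in the frame of rig between -0.013 and 0.013 m and y of clip_fin in the frame of rig above -0.13 m and z of clip_fin in the frame of rig below 0.0665 m and angle between clip_fin's own z axis and vertical below 0.08 rad and angle between the y axis of clip_fin and the y axis of rig, either way round below 0.12 rad and value of joint carriage above 0.058 m and y of clip_fin in the frame of carriage_face above -0.0155 m), for 0.2 s.
At the end, for the whole second after the job is handed in: The clip is on the rod, upright (within 0.08 rad) and along it (0.12 rad), feet within 2.5 mm of the bed, within 2.5 mm of touching the carriage face; the carriage is within 2 mm of its home stop; the clip is released and at rest (all of step 2 and linear speed of clip below 0.02 m/s and contact force between the fingers and clip below 0.1 N).
It fails at once if the clip is forced against the rig (over 30 N) (contact force between clip and rig above 30 N).
It fails at once if the gripper pushes the carriage (over 2 N) (contact force between the arm and carriage above 2 N).
It fails at once if the gripper bangs into the rig (over 15 N) (contact force between the arm and rig above 15 N).
It fails at once if another thing on the bench is moved by more than 20 mm (distance of any of beaker_c, glaze_c, rib_c, bush_c, brush_grip, bowl_c, mallet_grip from where it was at the start of the episode above 0.02 m).
It also fails if it takes over 64 s, if anything falls off the work surface, if the arm or the gripper's body presses on something with over 40 N, if the wrist force passes 120 N, or if a joint passes its speed limit or range.

### The arm

A 6-joint arm with a two-finger parallel gripper is mounted at the origin on the work surface. World frame = base frame: x ahead of the robot, y to its left, z up, the work surface at z = 0. Lengths are in m, angles in rad, forces in N, time in s.
With the tool pointing down it reaches from about 0.3 to 0.875 m from the base axis. Payload 6.4 kg.
Tool frame: the origin (TCP) lies on the centre line of the jaws, within the pads' length; the fingertips stand 14 mm ahead of it and the grasp point (between the pads) lies 5 mm behind it; z points along the fingers, y is the line along which they close (so a half turn about z gives the same grasp; the last joint's range is limited). The gripper opens to 88 mm and grips with 3 to 60 N. Pads are 18 mm wide; open, the fingers measure 123 mm over their backs; the gripper's body (75 mm by 187 mm) begins 45 mm behind the grasp point.
Start: joints at [1.125, 0.181, 1.607, -0, 1.354, -0.206], TCP at [0.137, 0.559, 0.253] pointing down, gripper open.
Joint ranges: [-2.99, 2.99], [-0.89, 2.07], [0.3, 2.58], [-1.14, 4.28], [0, 2.63], [-3.12, 3.12]. Speed limits (rad/s): [2.57, 2.57, 3.01, 3.14, 3.14, 3.14].

### API

Orientations are given as a 3x3 rotation matrix whose columns are the frame's x, y, z axes.
In Python, from cell import ctrl, read_camera gives the robot as it stands.
- The arm moves only by the tool jog_arm, never from a script. Its argument "targets" is one flat list of numbers, 6 for each row, row after row: the shift along the world's x, y, z in mm, then the turn, a rotation vector about the world's x, y, z in rad. A call has 1 to 20 rows; each row shifts and turns the commanded pose from where the row before left it; what a row does not reach is not made up. A row lasts 1/8 s, in which the tool goes at most 62.5 mm and 10.7 degrees, less where a joint would pass 70% of its speed; a pose out of reach is approached as far as the arm can. A call with a gripper value outside its range is refused whole. "fingers" is the finger opening in mm, from 0 to 88.1, set as the call begins (left out, the last holds). The fingers move at their own pace and stop on an object; "force" is the grip in N (left out, the last holds). Time passes only in rows, so rows that do not move let the fingers close. It gives the time, the measured TCP pose, the force, the opening and the grip force at its end, in the units of the state.
- ctrl.observe(): the state, without advancing time (a new reading comes with each control period).
- read_camera(name): name is "scene" or "top" or "wrist"; returns a dict with "frame" (420x560x3 uint8, red, green, blue), "K" (3x3 intrinsics, pixels), "world_to_cam" (4x4, takes a point from world to camera coordinates). Camera axes: x right, y up, looking along -z (the intrinsics and any distortion apply to the point x, -y, -z); pixel columns grow to the right and rows downward; lengths in m; the calibration is good to about 2 mm. The wrist camera is an equidistant fisheye: a pixel r from the principal point sees the ray r / f radians off the axis. A picture is of the moment at which its call begins. There is no depth.
- ctrl.hand_in(): hands the job in; it is judged then, once.
The state is a dict: "t": time; "q": joint angles; "dq": joint speeds; "joint_torque": joint torques, N m; "eef_pos": TCP position; "ee_rot": TCP orientation; "contact_force": force on the tool from outside, world axes, zero at the start; "torque": the same for the moment, N m; "opening": opening from 0.0 (shut) to 1.0 (fully open); "grasp_force": force on a finger pad.
Only numpy, scipy, OpenCV 4.12 (cv2) and the standard library are available. Lean on these libraries where they do the work, as an engineer would, in place of code of your own. Each camera call takes 0.05 s, during which the arm holds its last target. There are 200 camera calls.

## Working session

There is one attempt and no reset: what is moved stays moved. The work goes in short steps, Python scripts to look and compute and a tool call to move; the robot and the scene stay as the last step left them, time stands still between calls to the robot, and variables do not carry over. Pictures are saved under pics/ and viewed, at most 10 in all, crops included, and the job is handed in when it is done.

Besides the shell and the picture viewer there is one more tool, called in YAML: its name, and indented under it one key for each argument. jog_arm: Moves the arm, as the interface text tells. Its arguments: {"type":"object","properties":{"targets":{"type":"array"},"fingers":{"type":"number"},"force":{"type":"number"}},"required":["targets"]}

```bash
mkdir -p pics
cat > h.py <<'E'
import numpy as np, cv2
from cell import ctrl, read_camera
def ray(c,u,v,fish=False):
    K=c["K"];W=np.array(c["world_to_cam"]);x=(u-K[0][2])/K[0][0];y=(v-K[1][2])/K[1][1]
    if fish:
        r=np.hypot(x,y);s=np.sin(r)/r if r>1e-9 else 1;d=np.array([x*s,-y*s,-np.cos(r)])
    else: d=np.array([x,-y,-1.])
    R=W[:3,:3];return -R.T@W[:3,3],R.T@d
def onz(c,u,v,z,fish=False):
    o,d=ray(c,u,v,fish);return o+d*(z-o[2])/d[2]
def proj(c,p):
    W=np.array(c["world_to_cam"]);q=W[:3,:3]@p+W[:3,3];K=c["K"]
    return K[0][0]*q[0]/-q[2]+K[0][2],K[1][1]*-q[1]/-q[2]+K[1][2]
def cam(n):
    c=read_camera(n);np.savez(f"{n}.npz",**c);return c
E
python3 - <<'E'
from h import *
for n in("top","scene"):
    c=cam(n);cv2.imwrite(f"pics/{n}0.png",cv2.resize(c["frame"][:,:,::-1],(800,600),interpolation=cv2.INTER_CUBIC)); print(n,c["K"],c["world_to_cam"])
print(ctrl.observe())
E
```

```text
top [[517.180385     0.         281.69744714]
 [  0.         517.180385   215.06902199]
 [  0.           0.           1.        ]] [[ 0.0257871  -0.99948361  0.01917124 -0.07070984]
 [ 0.99195926  0.0279605   0.1234303  -0.55097156]
 [-0.1239026   0.01583418  0.99216804 -1.46500431]
 [ 0.          0.          0.          1.        ]]
scene [[441.77423409   0.         271.2340904 ]
 [  0.         441.77423409 207.45914577]
 [  0.           0.           1.        ]] [[ 0.06710618  0.99768564 -0.01096032  0.02425242]
 [-0.80204821  0.06047486  0.59418975  0.42129303]
 [ 0.5934774  -0.0310831   0.80425022 -1.50270879]
 [ 0.          0.          0.          1.        ]]
{'t': 0.1, 'q': array([ 1.12469312e+00,  1.81495052e-01,  1.60785098e+00,  1.51088112e-05,
        1.35381530e+00, -2.06317189e-01]), 'dq': array([-0.00094554, -0.00197557, -0.00428036,  0.00023023,  0.00037168,
       -0.00051876]), 'joint_torque': array([-7.18046158e-05, -4.34818089e+01, -3.42693400e+01,  7.03483075e-02,
        3.39837838e-02, -3.83531210e-05]), 'eef_pos': array([0.13635341, 0.55814513, 0.25191187]), 'ee_rot': array([[-9.71387926e-01,  2.37497411e-01, -6.90124365e-04],
       [ 2.37498176e-01,  9.71386963e-01, -1.40879871e-03],
       [ 3.35791764e-04, -1.53239334e-03, -9.99998770e-01]]), 'contact_force': array([-0.66091556, -1.5713399 ,  0.39454275]), 'torque': array([0.02932854, 0.00874465, 0.02165227]), 'grasp_force': 0.0, 'opening': 1.000920824554325}
```

View pics/top0.png

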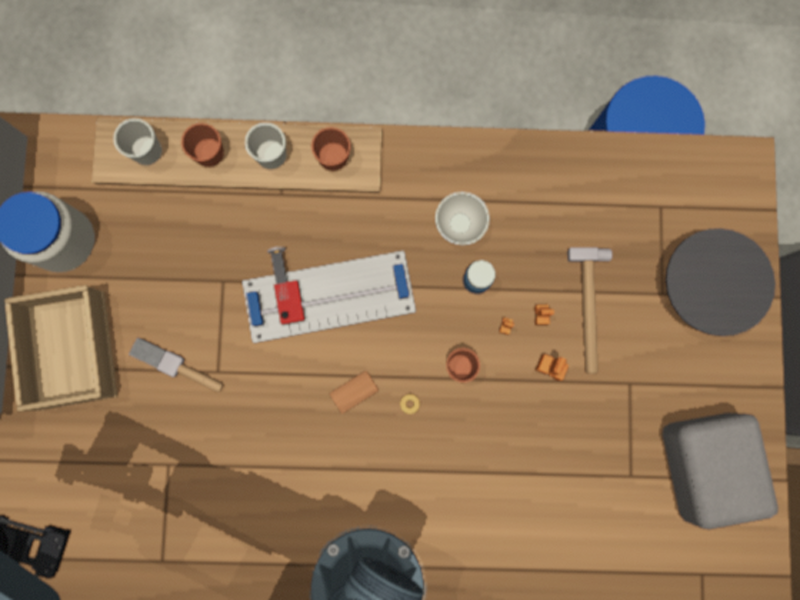

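View pics/scene0.png

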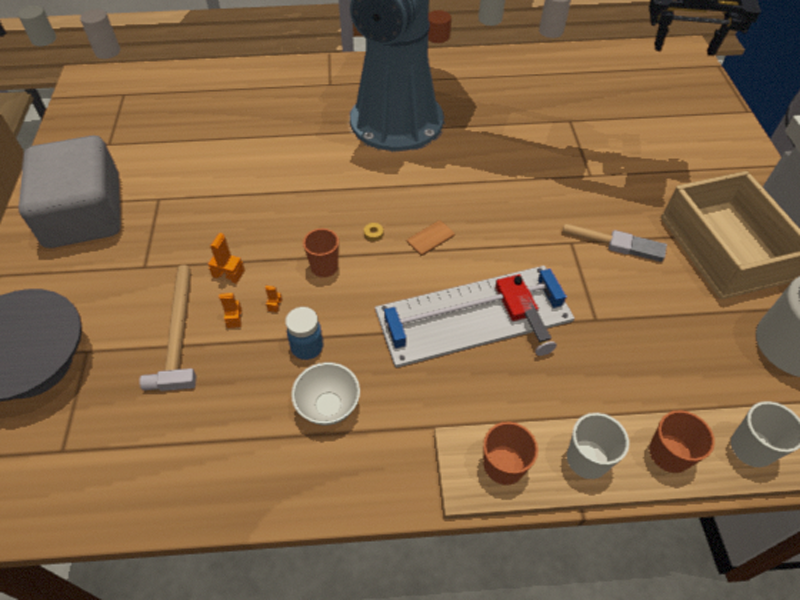

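The lookalikes are three orange clips. In the top view they are small (507,325), middle (543,314) and large (553,364); in the scene view, (273,298), (231,310) and (226,260). I choose the middle one and check it in a close crop.

Run:
```python
from h import *
t=np.load("top.npz");s=np.load("scene.npz")
a=t["frame"][200:275,335:425,::-1];b=s["frame"][155:235,135:205,::-1]
r=t["frame"][170:245,165:295,::-1]
im=np.zeros((600,800,3),np.uint8)
x=cv2.resize(a,(360,300),interpolation=cv2.INTER_CUBIC);im[:300,:360]=x
x=cv2.resize(b,(262,300),interpolation=cv2.INTER_CUBIC);im[:300,400:662]=x
x=cv2.resize(r,(520,300),interpolation=cv2.INTER_CUBIC);im[300:,:520]=x
cv2.imwrite("pics/crop1.png",im)
for n,c in(("top",t),("scene",s)):
    f=c["frame"];h=cv2.cvtColor(f,cv2.COLOR_RGB2HSV)
    for nm,lo,hi in(("orange",(7,200,120),(16,255,255)),("blue",(105,150,60),(125,255,255)),("red",(0,215,120),(4,255,255))):
        m=cv2.inRange(h,lo,hi)
        k,l,st,ce=cv2.connectedComponentsWithStats(m)
        for i in range(1,k):
            if st[i,4]>25: print(n,nm,st[i],ce[i].round(1),onz(c,*ce[i],0.04).round(3))
```

```text
top blue [ 414   54   79   39 2193] [456.6  75.5] [ 0.99  -0.571  0.04 ]
top blue [   0  135   42   42 1430] [ 19.7 155.8] [0.704 0.709 0.04 ]
top blue [277 186   8  22  76] [280.5 196.1] [ 0.608 -0.051  0.04 ]
top blue [174 205   9  22  80] [178.3 215.8] [0.541 0.242 0.04 ]
scene orange [148 163  10  11  52] [152.6 168.6] [ 0.392 -0.38   0.04 ]
scene orange [146 179  24  14 107] [157.6 184.9] [ 0.452 -0.361  0.04 ]
scene orange [154 205  10   5  31] [158.5 207.3] [ 0.528 -0.353  0.04 ]
scene orange [187 204  10  11  49] [191.9 209.9] [ 0.543 -0.266  0.04 ]
scene orange [157 210  12  11  53] [163.5 216.7] [ 0.559 -0.337  0.04 ]
scene blue [378 189  17  26 194] [386.7 200.7] [0.551 0.241 0.04 ]
scene blue [269 216  14  27 204] [276.2 228.5] [ 0.616 -0.053  0.04 ]
scene red [348 194  21  26 203] [358.  204.7] [0.558 0.164 0.04 ]
```

View pics/crop1.png

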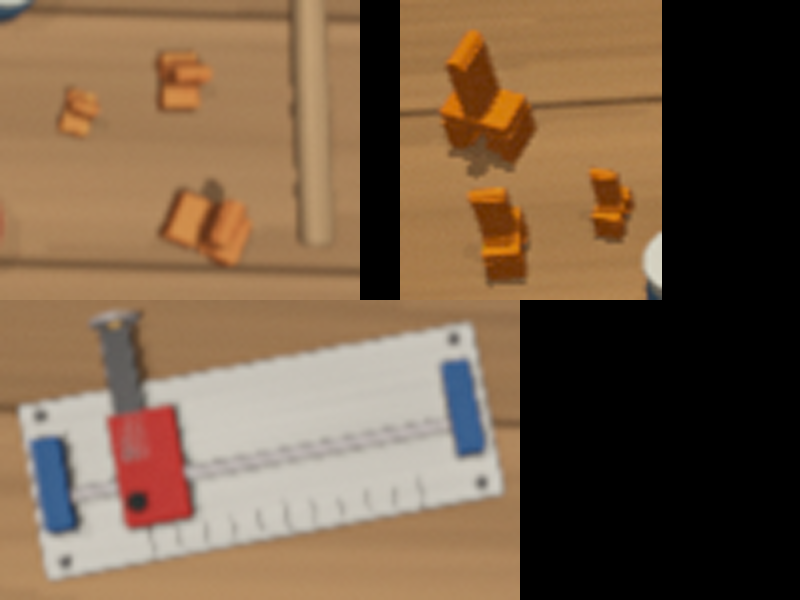

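Top left of the crop shows the middle clip at (180,78), with its fin running along world y. The small clip is at (78,112) and the large one at (208,225). The rig's rod line is at (440,427) and lies a little to the -x side of the block centres. I'll triangulate the middle clip's fin top and the large clip's fin top.

Run:
```python
from h import *
t=np.load("top.npz");s=np.load("scene.npz")
def tri(a,b):
    o1,d1=ray(t,*a);o2,d2=ray(s,*b);k=np.linalg.lstsq(np.c_[d1,-d2],o2-o1,rcond=None)[0]
    p,q=o1+k[0]*d1,o2+k[1]*d2;return ((p+q)/2).round(3),np.linalg.norm(p-q).round(4)
T=lambda x,y:(335+x/4-.4,200+y/4-.4)
S=lambda x,y:(135+(x-400)/3.743-.4,155+y/3.75-.4)
print("mid fin top",tri(T(194,74),S(490,196)),onz(t,*T(194,74),.072),onz(s,*S(490,196),.072))
print("large fin top",tri(T(232,228),S(468,48)))
print("small",tri(T(82,98),S(602,174)))
```

```text
mid fin top (array([ 0.548, -0.344,  0.068]), np.float64(0.0006)) [ 0.54748035 -0.34298787  0.072     ] [ 0.55086784 -0.34340251  0.072     ]
large fin top (array([ 0.438, -0.364,  0.095]), np.float64(0.0014))
small (array([ 0.53 , -0.268,  0.061]), np.float64(0.006))
```

jog_arm:
  targets: [38, -45, 0, 0, 0, -0.0666, 38, -45, 0, 0, 0, -0.0666, 38, -45, 0, 0, 0, -0.0666, 38, -45, 0, 0, 0, -0.0666, 38, -45, 0, 0, 0, -0.0666, 38, -45, 0, 0, 0, -0.0666, 38, -45, 0, 0, 0, -0.0666, 38, -45, 0, 0, 0, -0.0666, 9, -45, -4, 0, 0, -0.0666, 9, -45, -4, 0, 0, -0.0666, 9, -45, -4, 0, 0, -0.0666, 9, -45, -4, 0, 0, -0.0666, 9, -45, -4, 0, 0, -0.0666, 9, -45, -4, 0, 0, -0.0666, 9, -45, -4, 0, 0, -0.0666, 9, -45, -4, 0, 0, -0.0666, 9, -45, -4, 0, 0, -0.0666, 9, -45, -4, 0, 0, -0.0666, 9, -45, -4, 0, 0, -0.0666, 9, -45, -4, 0, 0, -0.0666]
  fingers: 40
  force: 25

```text
t: 2.6
eef_pos: [0.5485, -0.3428, 0.204]
ee_rot: [[0.003, 1.0, -0.001], [1.0, -0.003, 0.001], [0.001, -0.001, -1.0]]
contact_force: [1.3, 0.5, 0.4]
opening: 0.452
grasp_force: 0.0
```

Run:
```python
from h import *
c=cam("wrist");cv2.imwrite("pics/w1.png",cv2.resize(c["frame"][:,:,::-1],(800,600),interpolation=cv2.INTER_CUBIC))
W=c["world_to_cam"];print(c["K"],-W[:3,:3].T@W[:3,3],W[:3,:3].T)
o=ctrl.observe();print(o["t"],o["eef_pos"],o["ee_rot"],o["contact_force"],o["opening"])
```

```text
[[325.1922621    0.         277.58078614]
 [  0.         325.1922621  210.05803807]
 [  0.           0.           1.        ]] [ 0.54865924 -0.25864251  0.33681327] [[ 9.99995498e-01  2.65659280e-03  1.39516317e-03]
 [-2.96471491e-03  9.46478395e-01  3.22753557e-01]
 [-4.63067025e-04 -3.22756241e-01  9.46482010e-01]]
2.65 [ 0.54832387 -0.34813033  0.20330074] [[ 9.17368552e-03  9.99957904e-01 -1.85558349e-04]
 [ 9.99955077e-01 -9.17410181e-03 -2.38312297e-03]
 [-2.38472498e-03 -1.63687993e-04 -9.99997143e-01]] [-3.41026537 -1.62194823  0.37501128] 0.45471572594522175
```

View pics/w1.png

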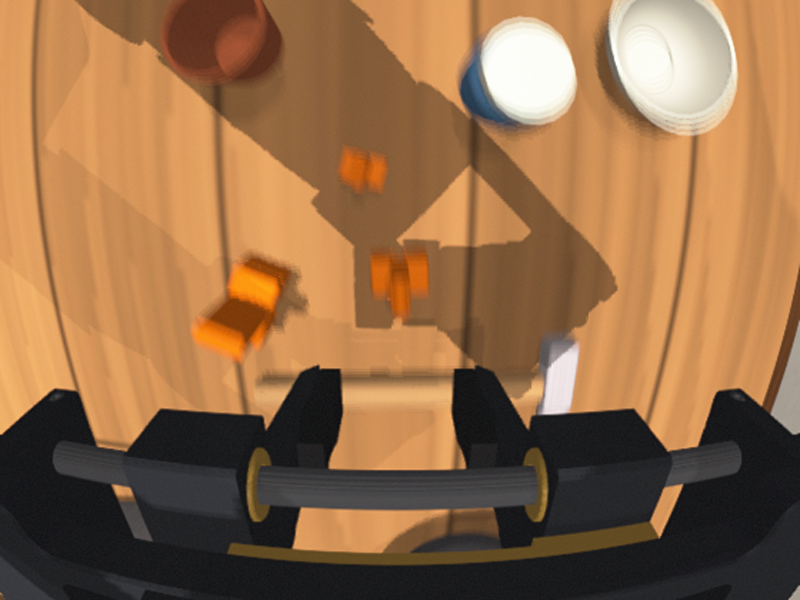

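The wrist view shows the middle clip at (400,280), with its bridge left and right at (382,268) and (417,266) and its fin coming towards the hand. The jaws are at (330,400) and (470,400). I'll zoom in for exact corners.

Run:
```python
from h import *
c=np.load("wrist.npz");f=c["frame"]
cv2.imwrite("pics/w1c.png",cv2.resize(f[165:230,250:310,::-1],(554,600),interpolation=cv2.INTER_CUBIC))
```

```text
(no output)
```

View pics/w1c.png

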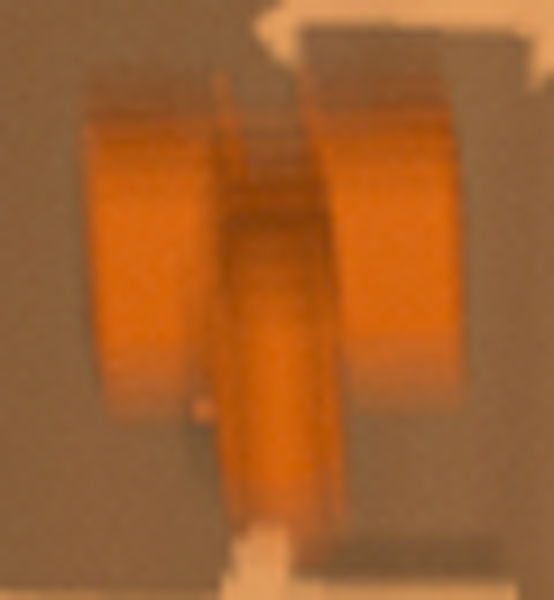

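jog_arm:
  targets: [0, 0, -20, 0, 0, 0, 0, 0, -20, 0, 0, 0, 0, 0, -20, 0, 0, 0, 0, 0, -12, 0, 0, 0, 0, 0, 0, 0, 0, 0, 0, 0, 0, 0, 0, 0, 0, 0, 0, 0, 0, 0]

```text
t: 3.52
eef_pos: [0.5491, -0.3418, 0.1338]
ee_rot: [[0.001, 1.0, 0.001], [1.0, -0.001, -0.001], [-0.001, 0.001, -1.0]]
contact_force: [0.5, 0.2, 0.5]
opening: 0.452
grasp_force: 0.0
```

Run:
```python
from h import *
c=cam("wrist");f=c["frame"]
cv2.imwrite("pics/w2.png",cv2.resize(f[150:330,180:380,::-1],(667,600),interpolation=cv2.INTER_CUBIC))
o=ctrl.observe();print(o["t"],o["eef_pos"],o["ee_rot"],o["contact_force"],o["dq"])
```

```text
3.575 [ 0.54898938 -0.34184389  0.13371094] [[ 0.00101456  0.99999874  0.00122209]
 [ 0.99999882 -0.00101315 -0.00115607]
 [-0.00115483  0.00122326 -0.99999859]] [-0.37198196 -0.28779045  0.12993465] [-0.00055421  0.00314591  0.00076253 -0.00093812  0.00081205 -0.0002612 ]
```

View pics/w2.png

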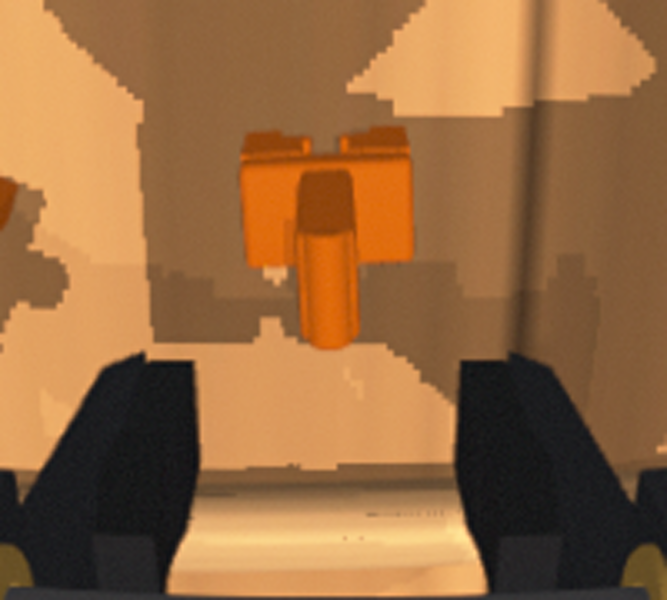

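The clip is clear now. Its bridge top has corners (242,160), (412,155), (413,260) and (247,262), and the fin top spans (299–358, 232–346) between the jaws.

Run:
```python
from h import *
c=np.load("wrist.npz")
g=lambda x,y,z:onz(c,180+x/3.333-.35,150+y/3.333-.35,z,True).round(4)
for p in((242,160),(412,155),(413,260),(247,262)):print(g(*p,.03))
for p in((299,232),(355,232),(303,344),(357,344)):print(g(*p,.072))
```

```text
[ 0.5299 -0.3286  0.03  ]
[ 0.5686 -0.3275  0.03  ]
[ 0.5695 -0.3533  0.03  ]
[ 0.5304 -0.3537  0.03  ]
[ 0.5438 -0.3304  0.072 ]
[ 0.5545 -0.3304  0.072 ]
[ 0.5444 -0.3544  0.072 ]
[ 0.5552 -0.3544  0.072 ]
```

jog_arm:
  targets: [0.5, 0.3, -20, 0, 0, 0.022, 0, 0, -20, 0, 0, 0, 0, 0, -20, 0, 0, 0, 0, 0, -15, 0, 0, 0, 0, 0, -10, 0, 0, 0, 0, 0, 0, 0, 0, 0, 0, 0, 0, 0, 0, 0]

```text
t: 4.45
eef_pos: [0.5495, -0.3415, 0.0484]
ee_rot: [[-0.021, 1.0, 0.001], [1.0, 0.021, -0.001], [-0.001, 0.001, -1.0]]
contact_force: [-0.6, 0.1, -0.4]
opening: 0.454
grasp_force: 0.0
```

jog_arm:
  targets: [0, 0, 0, 0, 0, 0, 0, 0, 0, 0, 0, 0, 0, 0, 0, 0, 0, 0, 0, 0, 0, 0, 0, 0, 0, 0, 0, 0, 0, 0, 0, 0, 0, 0, 0, 0]
  fingers: 0
  force: 45

```text
t: 5.2
eef_pos: [0.5492, -0.3413, 0.048]
ee_rot: [[-0.021, 1.0, 0.0], [1.0, 0.021, -0.0], [-0.0, 0.0, -1.0]]
contact_force: [-0.5, 0.8, 2.4]
opening: 0.133
grasp_force: 45.0
```

jog_arm:
  targets: [0, 0, 15, 0, 0, 0, 0, 0, 30, 0, 0, 0, 0, 0, 35, 0, 0, 0, 0, 0, 35, 0, 0, 0, 0, 0, 17, 0, 0, 0, 5, 35, 0, 0, 0, 0.0203, 5, 35, 0, 0, 0, 0.0203, 5, 35, 0, 0, 0, 0.0203, 5, 35, 0, 0, 0, 0.0203, 5, 35, 0, 0, 0, 0.0203, 5, 35, 0, 0, 0, 0.0203, 5, 35, 0, 0, 0, 0.0203, 5, 35, 0, 0, 0, 0.0203, 5, 35, 0, 0, 0, 0.0203, 2, 33, 0, 0, 0, 0.0203, 0, 0, 0, 0, 0, 0, 0, 0, 0, 0, 0, 0, 0, 0, 0, 0, 0, 0, 0, 0, 0, 0, 0, 0, 0, 0, 0, 0, 0, 0]

```text
t: 7.7
eef_pos: [0.5961, 0.0063, 0.1797]
ee_rot: [[-0.221, 0.975, -0.0], [0.975, 0.221, -0.0], [-0.0, -0.0, -1.0]]
contact_force: [-0.2, 0.7, -1.1]
opening: 0.132
grasp_force: 45.0
```

Run:
```python
from h import *
c=cam("wrist");f=c["frame"]
cv2.imwrite("pics/w3.png",cv2.resize(f[:,:,::-1],(800,600),interpolation=cv2.INTER_CUBIC))
o=ctrl.observe();print(o["t"],o["eef_pos"],o["ee_rot"],o["contact_force"],o["opening"])
```

```text
7.75 [0.59605814 0.0063872  0.17971263] [[-2.21426319e-01  9.75177105e-01 -6.98955740e-06]
 [ 9.75177104e-01  2.21426318e-01 -3.62377890e-05]
 [-3.37905902e-05 -1.48400565e-05 -9.99999999e-01]] [ 0.20400384  0.10485606 -0.96445963] 0.12987836374473588
```

View pics/w3.png

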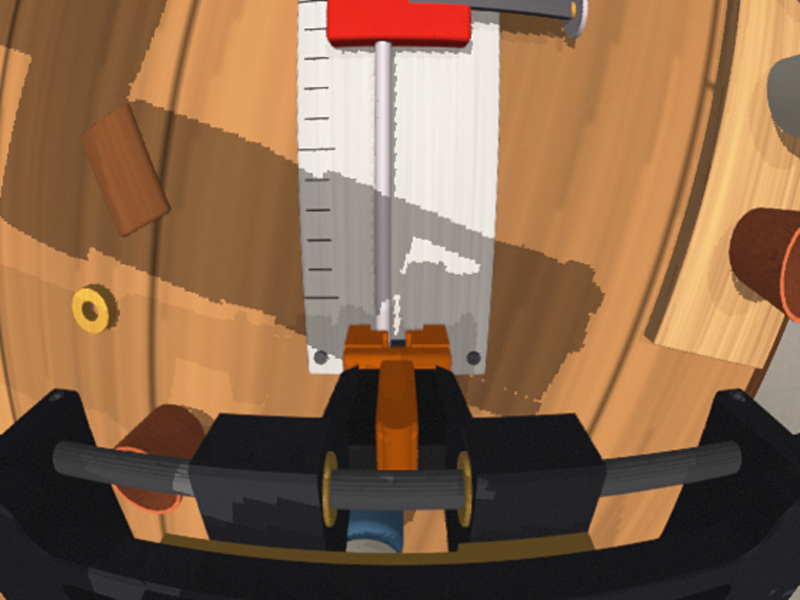

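The wrist view shows the rod between x≈375 and 393 at rows 50–320, the bed edges at 299 and 499, the carriage's near face at row 45, and the held clip at (397,345). I'll get the rod edges at sub-pixel accuracy.

Run:
```python
from h import *
c=np.load("wrist.npz");f=c["frame"].astype(int)
for r in(50,80,105,150,175,200):
    print(r,[tuple(int(v) for v in p) for p in f[r,258:282]][0:1],f[r,258:282].mean(1).astype(int), (f[r,258:282,2]-f[r,258:282,1]))
for r in (60,100):print(r,f[r,203:216].mean(1).astype(int),f[r,342:356].mean(1).astype(int),f[r,342:356,2])
```

```text
50 [(239, 233, 228)] [233 231 230 210 174 179 204 217 227 235 234 221 206 189 162 136 142 150
 174 231 237 236 236 236] [ -5  -6  -5  -8  -3   0   2   2   1   0   2   2   4   4   0  -1  -6  -7
 -10  -7  -6  -5  -6  -7]
80 [(239, 234, 228)] [233 230 225 222 168 184 204 219 228 234 232 219 204 187 160 133 143 149
 160 231 236 235 235 234] [-6 -6 -6 -9 -2  1  3  3  2  1  1  3  2  2  3 -1 -5 -6 -5 -8 -7 -6 -6 -6]
105 [(238, 233, 228)] [233 229 227 212 167 183 205 218 227 234 230 220 203 186 158 130 143 158
 231 237 235 233 233 233] [-5 -7 -5 -8 -3  2  1  1  1  2  1  1  2  3  0 -2 -6 -4 -5 -6 -6 -6 -5 -6]
150 [(155, 149, 143)] [149 146 144 132 115 115 124 134 139 146 146 140 134 130 119 122 145 148
 153 150 148 150 149 149] [-6 -7 -6 -4 -2  1  2  0  1  1  3  2  2  4  3  0 -5 -6 -6 -6 -6 -5 -7 -7]
175 [(153, 148, 140)] [147 147 134 129 113 113 125 132 138 144 146 140 135 128 117 124 147 149
 151 149 147 147 144 146] [-8 -8 -6 -5 -2  0  3  4  2  0  1  0  2  3  1 -3 -6 -7 -6 -6 -6 -7 -5 -6]
200 [(149, 143, 137)] [143 147 144 137 120 112 123 132 137 141 144 143 137 129 116 123 146 148
 151 148 146 146 145 143] [-6 -7 -7 -6 -5  0  0  2  2  2  1  0  0  0  2 -2 -7 -6 -5 -6 -7 -6 -6 -5]
60 [158 157 156 153 161 197 224 230 231 231 231 232 234] [232 232 231 230 231 234 223 166 131 130 132 132 131 132] [227 227 227 225 225 229 217 151  82  76  78  79  77  79]
100 [148 147 146 144 144 173 220 230 231 231 231 230 232] [233 232 232 230 230 232 212 126 126 132 131 132 132 134] [227 226 226 224 225 227 204  90  71  78  77  78  77  78]
```

Run:
```python
from h import *
c=np.load("wrist.npz")
o=np.array([.59606,.00639]);yw=.2233
for r,l,q in((50,261.6,273.5),(105,261.6,273.1),(150,261.8,273.0),(200,262.0,273.1)):
    P=onz(c,(l+q)/2,r,.026,True);L=onz(c,l,r,.026,True);Q=onz(c,q,r,.026,True);print(r,P.round(4),np.linalg.norm(L-Q).round(4))
    last=P if r==200 else None
    if r==50:first=P
d=first-P;print("rod yaw",np.arctan2(-d[0],d[1]))
B=[]
for r,l,q in((60,207.8,348.8),(100,208.2,348.2)):
    L,Q=onz(c,l,r,.012,True),onz(c,q,r,.012,True);print("bed",L.round(4),Q.round(4),np.linalg.norm(L-Q).round(4));B.append((L,Q))
u=d[:2]/np.linalg.norm(d[:2]);n=np.array([u[1],-u[0]])
print("n",n,"bed mid offset of rod:",n@(P[:2]-(L+Q)[:2]/2))
R=ctrl.observe();e=R["eef_pos"];print(e, "tool lateral minus rod",n@(e[:2]-P[:2]), "along",u@(e[:2]-P[:2]))
# clip lateral in image: bridge top corners (z=e+.048... feet z = e.z-.048)
z0=e[2]-.048
for p in((344,347),(451,349)):print("bridge",onz(c,p[0]/1.4286-.15,p[1]/1.4286-.15,z0+.03,True))
G=onz(c,400/1.4286,38/1.4286,.03,True);H=onz(c,400/1.4286,47/1.4286,.0125,True);print("carriage face",G,H,u@(G[:2]-e[:2]),u@(H[:2]-e[:2]))
```

```text
50 [0.5584 0.1324 0.026 ] 0.0102
105 [0.569  0.0847 0.026 ] 0.01
150 [0.5777 0.0457 0.026 ] 0.0099
200 [5.877e-01 4.000e-04 2.600e-02] 0.0102
rod yaw 0.21865048048868924
bed [0.5058 0.1152 0.012 ] [0.6313 0.1438 0.012 ] 0.1287
bed [0.5141 0.0784 0.012 ] [0.6396 0.107  0.012 ] 0.1288
n [0.97619107 0.21691243] bed mid offset of rod: -0.009394813572736234
[0.59605814 0.0063872  0.17971263] tool lateral minus rod 0.009428401731511023 along 0.0040649775623485575
bridge [0.5741218  0.01669135 0.16171263]
bridge [0.61169477 0.02441098 0.16171263]
carriage face [0.56424605 0.1547029  0.03      ] [0.56479768 0.15284802 0.0125    ] 0.15168489367519278 0.149754528104634
```

jog_arm:
  targets: [-6.7, 19, 0, 0, 0, -0.002, -6.7, 19, 0, 0, 0, 0, -6.7, 19, 0, 0, 0, 0, -6.6, 19, 0, 0, 0, 0, 0, 0, -20, 0, 0, 0, 0, 0, -25, 0, 0, 0, 0, 0, -25, 0, 0, 0, 0, 0, -15, 0, 0, 0, 0, 0, 0, 0, 0, 0, 0, 0, 0, 0, 0, 0, 0, 0, 0, 0, 0, 0]

```text
t: 9.12
eef_pos: [0.5702, 0.0829, 0.0958]
ee_rot: [[-0.22, 0.975, 0.002], [0.975, 0.22, -0.0], [-0.001, 0.002, -1.0]]
contact_force: [0.2, -0.1, -1.6]
opening: 0.128
grasp_force: 45.0
```

Run:
```python
from h import *
c=cam("wrist");f=c["frame"]
cv2.imwrite("pics/w4.png",cv2.resize(f[90:330,120:440,::-1],(800,600),interpolation=cv2.INTER_CUBIC))
o=ctrl.observe();print(o["t"],o["eef_pos"],o["ee_rot"],o["contact_force"],o["opening"])
g=f.astype(int)
for r in(60,90,120,140):print(r,g[r,255:292].mean(1).astype(int),(g[r,:,2]-g[r,:,1])[255:292])
```

```text
9.175 [0.57004202 0.08284919 0.09572802] [[-2.20149848e-01  9.75464530e-01  1.73086856e-03]
 [ 9.75465942e-01  2.20150365e-01 -1.11138153e-04]
 [-4.89462670e-04  1.66393628e-03 -9.99998496e-01]] [ 0.4904859  -0.05288885 -0.14756249] 0.1316235386400586
60 [ 60  58  60  61  58  59  56  68  82  84  99 100 103 105 103 103 103 102
 104 103 102 103 101 101 103 103 104 102 104 103 104 104 103 104 103 103
 103] [  0   0   1   1   0   1   2  -1  -5 -11 -14 -13 -13 -11 -15 -12 -11  -8
  -8 -10 -12 -12 -14 -12 -12 -15 -11 -14 -12  -9 -12 -12 -13 -14 -12 -11
 -13]
90 [102 104 103 101 103 105 103 102 104 102 101 104 104 102 103 103 105 102
 105 104 103 105 103 105 102 103 105 103 101 102 102 104 101 103 101 103
 102] [-11  -9 -12 -12 -12  -9 -11 -11 -10  -9 -10  -9 -13  -9 -12  -9 -12 -13
 -11  -8  -9  -9  -8 -10 -11 -10 -11 -13 -12  -9 -10 -10 -11 -11  -9 -12
 -11]
120 [103 101 103 104 103 102 103 105 104 104 105 103 105 103 103 103 105 104
 105 102 102 104 102 101 105 103 102 105 102 103 104 104 104 103 103 104
 104] [-13 -13 -11 -15 -15 -14 -14 -11 -13 -13 -14 -14 -12 -15 -12 -12 -10 -13
 -10 -13 -12 -11  -9 -10 -13 -14 -12 -14 -13 -12 -13 -12 -14 -11 -13 -13
 -13]
140 [238 240 241 242 243 244 243 241 239 237 230 228 229 229 184 170 189 207
 217 224 229 233 236 230 224 215 205 190 172 146 122 161 202 239 240 240
 240] [ -5  -5  -5  -5  -5  -5  -5  -6  -6  -5  -6  -7  -6  -7  -6   0   2   2
   0   1   1   1   0   1   2   4   2   3   2   3  -1  -7 -10  -7  -5  -5
  -5]
```

View pics/w4.png

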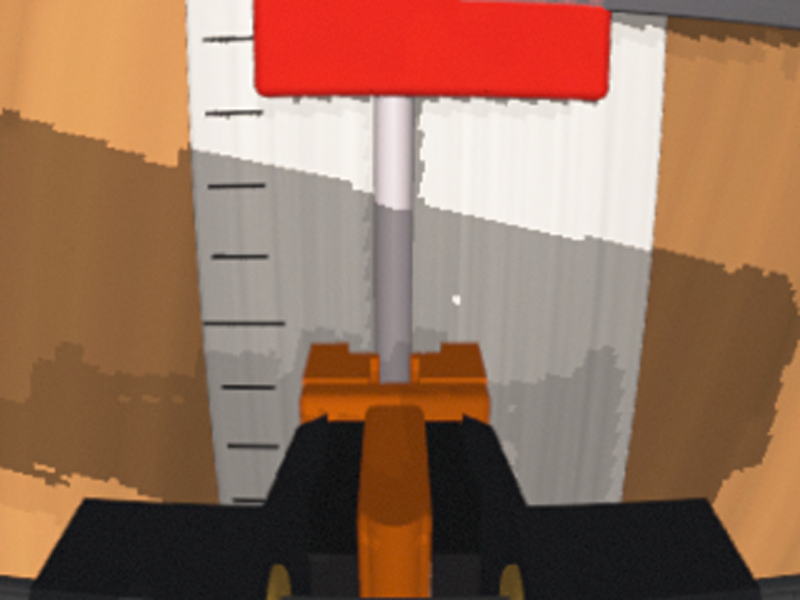

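The clip sits about 10 mm above the rod and looks centred: the rod's mid x≈395 is against the bridge's mid (302+489)/2≈395. A quick metric check before pressing.

Run:
```python
from h import *
c=np.load("wrist.npz");f=c["frame"].astype(int)
r=215;d=(f[r,:,2]-f[r,:,1])
print(f[r,266:290].mean(1).astype(int),d[266:290])
e=np.array([.57004,.08285,.09573]);u=np.array([-.2195,.9756]);n=np.array([.9756,.2195]);z0=e[2]-.048
for r,l,q in((140,269.4,285.2),):
    print("rod-tool lat",n@(onz(c,(l+q)/2,r,.026,True)[:2]-e[:2]))
for rr in(395,405):
    a=[n@(onz(c,120+x/2.5-.3,90+rr/2.5-.3,z0+.03,True)[:2]-e[:2]) for x in(301.5,489)];print("bridge",a,sum(a)/2)
print("face along",u@(onz(c,282,90+97/2.5,.0135,True)[:2]-e[:2]))
```

```text
[153 146 135 123 110 118 126 133 137 142 145 147 145 142 138 134 127 120
 117 150 154 154 158 156] [-4 -6 -5 -4  0  1  3  0  0  1  1  0  3  1  1  3  2  3  1 -5 -5 -6 -6 -7]
rod-tool lat -0.00013786005382475657
bridge [np.float64(-0.019229602946424635), np.float64(0.019426553411769264)] 9.847523267231435e-05
bridge [np.float64(-0.01933306904305547), np.float64(0.01953617384493059)] 0.00010155240093756047
face along 0.06704551551575051
```

jog_arm:
  targets: [-0.2, 0, -8, 0, 0, 0, 0, 0, -8, 0, 0, 0, 0, 0, -5, 0, 0, 0, 0, 0, -2, 0, 0, 0, 0, 0, -1, 0, 0, 0, 0, 0, -1, 0, 0, 0, 0, 0, 0, 0, 0, 0, 0, 0, 0, 0, 0, 0]

```text
t: 10.18
eef_pos: [0.5697, 0.0829, 0.0703]
ee_rot: [[-0.22, 0.975, 0.001], [0.975, 0.22, -0.0], [-0.0, 0.001, -1.0]]
contact_force: [1.1, 0.5, 4.0]
opening: 0.134
grasp_force: 45.0
```

jog_arm:
  targets: [0, 0, -1, 0, 0, 0, 0, 0, -0.5, 0, 0, 0, 0, 0, 0, 0, 0, 0]

```text
t: 10.55
eef_pos: [0.57, 0.0829, 0.0697]
ee_rot: [[-0.22, 0.975, 0.002], [0.975, 0.22, -0.0], [-0.001, 0.002, -1.0]]
contact_force: [-1.6, 0.6, 10.9]
opening: 0.128
grasp_force: 45.0
```

jog_arm:
  targets: [0, 0, -0.5, 0, 0, 0, 0, 0, -0.3, 0, 0, 0, 0, 0, 0, 0, 0, 0]

```text
t: 10.92
eef_pos: [0.5701, 0.0829, 0.0691]
ee_rot: [[-0.22, 0.975, 0.002], [0.975, 0.22, -0.0], [-0.001, 0.002, -1.0]]
contact_force: [-2.8, 0.0, 12.6]
opening: 0.137
grasp_force: 45.0
```

jog_arm:
  targets: [-0.3, -0.1, -0.4, 0, 0, 0, 0, 0, -0.4, 0, 0, 0, 0, 0, 0, 0, 0, 0]

```text
t: 11.3
eef_pos: [0.5701, 0.0827, 0.0685]
ee_rot: [[-0.22, 0.975, 0.003], [0.975, 0.22, -0.0], [-0.001, 0.002, -1.0]]
contact_force: [-2.1, -0.3, 12.4]
opening: 0.133
grasp_force: 45.0
```

jog_arm:
  targets: [-0.3, -0.1, -0.5, 0, 0, 0, 0, 0, -0.5, 0, 0, 0, 0, 0, -0.4, 0, 0, 0, 0, 0, 0, 0, 0, 0]

```text
t: 11.8
eef_pos: [0.5697, 0.0826, 0.0666]
ee_rot: [[-0.22, 0.975, 0.003], [0.975, 0.22, -0.0], [-0.001, 0.003, -1.0]]
contact_force: [-0.2, -0.3, 8.6]
opening: 0.129
grasp_force: 45.0
```

Past the peak; it's snapping on.

jog_arm:
  targets: [0, 0, -0.6, 0, 0, 0, 0, 0, -0.6, 0, 0, 0, 0, 0, -0.6, 0, 0, 0, 0, 0, -0.6, 0, 0, 0, 0, 0, 0, 0, 0, 0]

```text
t: 12.42
eef_pos: [0.569, 0.0826, 0.0626]
ee_rot: [[-0.22, 0.975, 0.001], [0.975, 0.22, 0.0], [-0.0, 0.001, -1.0]]
contact_force: [5.9, 0.7, -1.9]
opening: 0.134
grasp_force: 45.0
```

jog_arm:
  targets: [0.4, 0.1, -0.7, 0, 0, 0, 0, 0, -0.7, 0, 0, 0, 0, 0, -0.6, 0, 0, 0, 0, 0, 0, 0, 0, 0]

```text
t: 12.92
eef_pos: [0.5688, 0.0828, 0.0607]
ee_rot: [[-0.22, 0.975, -0.0], [0.975, 0.22, 0.0], [0.0, -0.0, -1.0]]
contact_force: [2.9, 1.0, -0.3]
opening: 0.129
grasp_force: 45.0
```

jog_arm:
  targets: [0.2, 0, -0.5, 0, 0, 0, 0, 0, -0.4, 0, 0, 0, 0, 0, 0, 0, 0, 0]

```text
t: 13.3
eef_pos: [0.569, 0.0828, 0.06]
ee_rot: [[-0.22, 0.975, -0.0], [0.975, 0.22, 0.0], [0.0, -0.0, -1.0]]
contact_force: [1.7, 1.2, 3.0]
opening: 0.132
grasp_force: 45.0
```

jog_arm:
  targets: [-0.87, 3.9, 0.3, 0, 0, 0, -1.31, 5.85, 0, 0, 0, 0, -1.31, 5.85, 0, 0, 0, 0, -1.31, 5.85, 0, 0, 0, 0, -1.31, 5.85, 0, 0, 0, 0, -1.31, 5.85, 0, 0, 0, 0, -1.31, 5.85, 0, 0, 0, 0, 0, 0, 0, 0, 0, 0]

```text
t: 14.3
eef_pos: [0.5601, 0.1226, 0.0602]
ee_rot: [[-0.221, 0.975, -0.0], [0.975, 0.221, 0.001], [0.001, -0.0, -1.0]]
contact_force: [2.4, 2.0, -0.7]
opening: 0.133
grasp_force: 45.0
```

jog_arm:
  targets: [-0.35, 2.9, 0, 0, 0, 0, -0.65, 2.9, 0, 0, 0, 0, -0.65, 2.9, 0, 0, 0, 0, -0.65, 2.9, 0, 0, 0, 0, -0.65, 2.9, 0, 0, 0, 0, -0.65, 2.9, 0, 0, 0, 0, -0.65, 2.9, 0, 0, 0, 0, -0.65, 2.9, 0, 0, 0, 0, -0.65, 2.9, 0, 0, 0, 0, -0.65, 2.9, 0, 0, 0, 0, -0.65, 2.9, 0, 0, 0, 0]

```text
t: 15.68
eef_pos: [0.5535, 0.1538, 0.0602]
ee_rot: [[-0.22, 0.975, -0.0], [0.975, 0.22, -0.0], [-0.0, -0.0, -1.0]]
contact_force: [1.5, -4.8, -0.0]
opening: 0.131
grasp_force: 45.0
```

Pushing the carriage at about 4–5 N. I'll go on slower towards the stop.

jog_arm:
  targets: [-0.32, 1.46, 0, 0, 0, 0, -0.32, 1.46, 0, 0, 0, 0, -0.32, 1.46, 0, 0, 0, 0, -0.32, 1.46, 0, 0, 0, 0, -0.32, 1.46, 0, 0, 0, 0, -0.32, 1.46, 0, 0, 0, 0]

```text
t: 16.42
eef_pos: [0.5515, 0.1625, 0.0602]
ee_rot: [[-0.22, 0.975, -0.0], [0.975, 0.22, -0.0], [0.0, -0.0, -1.0]]
contact_force: [0.9, -3.6, 0.3]
opening: 0.132
grasp_force: 45.0
```

jog_arm:
  targets: [-0.2, 0.8, 0, 0, 0, 0, -0.2, 0.8, 0, 0, 0, 0, -0.2, 0.8, 0, 0, 0, 0]

```text
t: 16.8
eef_pos: [0.551, 0.1648, 0.0602]
ee_rot: [[-0.22, 0.975, -0.0], [0.975, 0.22, -0.0], [-0.0, -0.0, -1.0]]
contact_force: [1.3, -4.5, 0.5]
opening: 0.131
grasp_force: 45.0
```

jog_arm:
  targets: [-0.2, 0.8, 0, 0, 0, 0, -0.2, 0.8, 0, 0, 0, 0]

```text
t: 17.05
eef_pos: [0.5507, 0.1665, 0.0602]
ee_rot: [[-0.22, 0.975, 0.0], [0.975, 0.22, -0.0], [-0.0, 0.0, -1.0]]
contact_force: [0.9, -3.7, -1.7]
opening: 0.13
grasp_force: 45.0
```

jog_arm:
  targets: [-0.2, 0.8, 0, 0, 0, 0, -0.2, 0.8, 0, 0, 0, 0]

```text
t: 17.3
eef_pos: [0.5503, 0.1681, 0.0602]
ee_rot: [[-0.22, 0.975, 0.0], [0.975, 0.22, -0.0], [-0.0, 0.0, -1.0]]
contact_force: [0.9, -4.4, -2.3]
opening: 0.133
grasp_force: 45.0
```

jog_arm:
  targets: [-0.2, 0.8, 0, 0, 0, 0]

```text
t: 17.42
eef_pos: [0.5501, 0.1689, 0.0602]
ee_rot: [[-0.22, 0.975, 0.0], [0.975, 0.22, -0.0], [-0.0, 0.0, -1.0]]
contact_force: [1.0, -4.0, -1.3]
opening: 0.136
grasp_force: 45.0
```

jog_arm:
  targets: [-0.2, 0.7, 0, 0, 0, 0, 0, 0, 0, 0, 0, 0]

```text
t: 17.68
eef_pos: [0.5499, 0.1697, 0.0602]
ee_rot: [[-0.22, 0.975, 0.0], [0.975, 0.22, 0.0], [0.0, 0.0, -1.0]]
contact_force: [1.6, -3.2, -1.9]
opening: 0.134
grasp_force: 45.0
```

jog_arm:
  targets: [-0.2, 0.8, 0, 0, 0, 0, -0.2, 0.8, 0, 0, 0, 0]

```text
t: 17.92
eef_pos: [0.5496, 0.1711, 0.0602]
ee_rot: [[-0.22, 0.975, 0.0], [0.975, 0.22, -0.0], [-0.0, 0.0, -1.0]]
contact_force: [3.4, -4.0, -2.6]
opening: 0.13
grasp_force: 45.0
```

jog_arm:
  targets: [-0.2, 0.8, 0, 0, 0, 0]

```text
t: 18.05
eef_pos: [0.5494, 0.1719, 0.0602]
ee_rot: [[-0.22, 0.975, 0.0], [0.975, 0.22, -0.0], [-0.0, 0.0, -1.0]]
contact_force: [2.1, -5.8, -1.6]
opening: 0.129
grasp_force: 45.0
```

jog_arm:
  targets: [0, 0.8, 0, 0, 0, 0]

```text
t: 18.18
eef_pos: [0.5494, 0.172, 0.0602]
ee_rot: [[-0.22, 0.975, 0.0], [0.975, 0.22, -0.001], [-0.001, -0.0, -1.0]]
contact_force: [2.0, -9.5, -1.8]
opening: 0.13
grasp_force: 45.0
```

jog_arm:
  targets: [-0.1, 0.5, 0, 0, 0, 0, 0, 0, 0, 0, 0, 0]

```text
t: 18.42
eef_pos: [0.5494, 0.1721, 0.0603]
ee_rot: [[-0.22, 0.975, 0.0], [0.975, 0.22, -0.002], [-0.002, -0.0, -1.0]]
contact_force: [3.3, -9.3, -1.8]
opening: 0.135
grasp_force: 45.0
```

jog_arm:
  targets: [0.2, -0.9, 0, 0, 0, 0, 0, 0, 0, 0, 0, 0]

```text
t: 18.68
eef_pos: [0.5494, 0.1719, 0.0602]
ee_rot: [[-0.22, 0.975, -0.0], [0.975, 0.22, -0.001], [-0.001, -0.0, -1.0]]
contact_force: [1.5, -4.9, -0.9]
opening: 0.128
grasp_force: 45.0
```

jog_arm:
  targets: [0, 0, 0, 0, 0, 0, 0, 0, 0, 0, 0, 0, 0, 0, 0, 0, 0, 0, 0, 0, 0, 0, 0, 0]
  fingers: 40

```text
t: 19.18
eef_pos: [0.5492, 0.1726, 0.0602]
ee_rot: [[-0.22, 0.975, -0.0], [0.975, 0.22, 0.0], [0.0, -0.0, -1.0]]
contact_force: [-0.5, 0.3, -0.1]
opening: 0.454
grasp_force: 0.0
```

Run:
```python
from h import *
c=cam("wrist");f=c["frame"]
cv2.imwrite("pics/w5.png",cv2.resize(f[:,:,::-1],(800,600),interpolation=cv2.INTER_CUBIC))
```

```text
(no output)
```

View pics/w5.png

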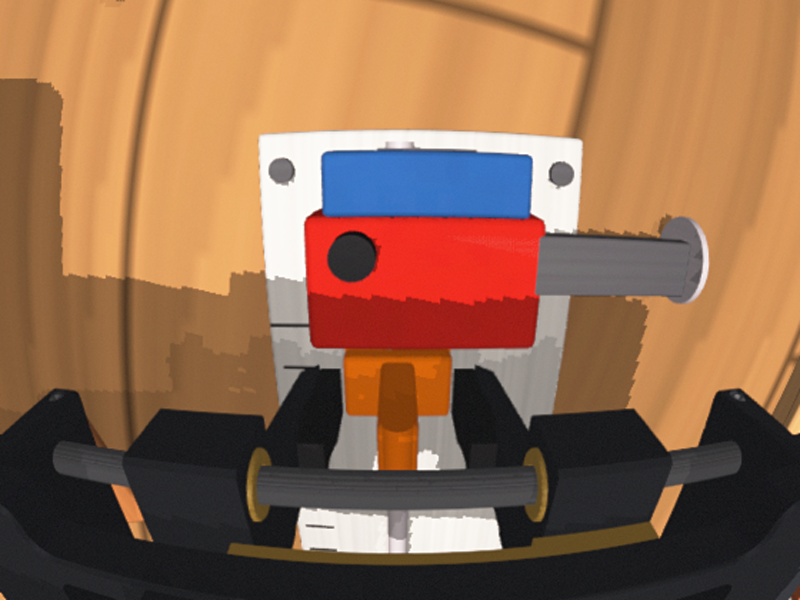

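The red carriage touches the blue end block (seam at row ~216), the clip's bridge touches the carriage face (row ~350), and the fingers are clear of the fin. I'll withdraw upwards.

jog_arm:
  targets: [0, 0, 8, 0, 0, 0, 0, 0, 15, 0, 0, 0, 0, 0, 25, 0, 0, 0, 0, 0, 30, 0, 0, 0, 0, 0, 20, 0, 0, 0, 0, 0, 0, 0, 0, 0, 0, 0, 0, 0, 0, 0]

```text
t: 20.1
eef_pos: [0.549, 0.1723, 0.158]
ee_rot: [[-0.22, 0.975, -0.0], [0.975, 0.22, -0.0], [0.0, -0.0, -1.0]]
contact_force: [-0.0, 0.4, -0.7]
opening: 0.452
grasp_force: 0.0
```

Run:
```python
from h import *
c=cam("wrist");f=c["frame"]
cv2.imwrite("pics/w6.png",cv2.resize(f[:,:,::-1],(800,600),interpolation=cv2.INTER_CUBIC))
```

```text
(no output)
```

View pics/w6.png

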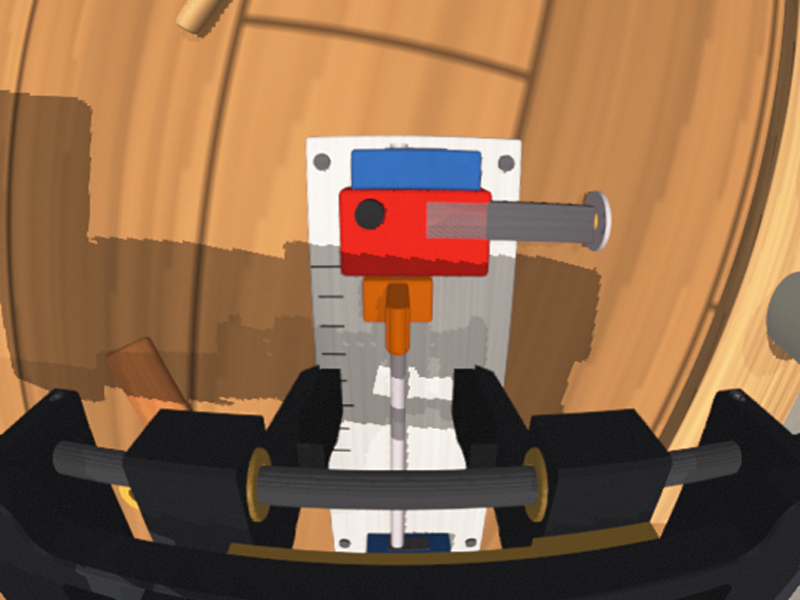

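The clip is upright on the rod at (397,300), up against the carriage, and the carriage is home against the blue block. Handing in.

```bash
python3 -c "
from cell import ctrl
print(ctrl.hand_in())"
```

```text
the job is handed in; nothing more can be done
None
```

I handed the job in at about 20 s: the middle clip is snapped on the rod, released and right up against the carriage, which is home at the far blue block; the judge returned no verdict.

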